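# Draw the mug out from under the wall cabinet with the reaching hook

### The arm

A 6-joint arm with a two-finger parallel gripper is mounted at the origin on a cart in front of the work surface, level with it; the furniture and walls round the work are solid. World frame = base frame: x ahead of the robot, y to its left, z up, the work surface at z = 0. Lengths are in mm, angles in rad, forces in N, time in s.
With the tool pointing down it reaches from about 275 to 750 mm from the base axis. Payload 10.2 kg.
Tool frame: the origin (TCP) lies between the finger pads; the fingertips stand 17 mm ahead of it and the grasp point (between the pads) lies 2 mm behind it (tips_ahead is the distance from the TCP to the fingertips, in mm); z points along the fingers, y is the line along which they close (so a half turn about z gives the same grasp; the last joint's range is limited). The gripper opens to 85 mm and grips with 20 to 120 N. Pads are 22 mm wide; open, the fingers measure 114 mm over their backs; the gripper's body (76 mm by 85 mm) begins 54 mm behind the grasp point. The pads swing forward as they close: fully open they stand 13 mm farther back than shut.
Start: joints at [-1.495, 0.313, 1.498, -0, 1.331, -0.223], TCP at [154.533, -501.748, 248.294] pointing down, gripper open.
Joint ranges: [-2.94, 2.94], [-0.97, 2.17], [0.19, 2.56], [-1.23, 4.37], [0.02, 3.11], [-2.88, 2.88]. Speed limits (rad/s): [2.39, 2.39, 3.01, 3.14, 3.14, 3.14].

### API

Orientations are given as a unit quaternion [w, x, y, z].
In Python, from rig import sense, capture, finish_job, boxes_of, tips_ahead gives the robot as it stands.
- The arm moves only by the tool drive_tool, never from a script. Its argument "commands" is text: rows parted by semicolons, each of 7 numbers parted by spaces: the shift along the world's x, y, z in units of 0.1 m (1.0 is 0.1 m), then the turn, a rotation vector about the world's x, y, z in units of pi/4 rad (1.0 is pi/4 rad), then the opening in per cent of the stroke, from 0 (shut) to 100 (fully open). A call has 1 to 20 rows; each row shifts and turns the commanded pose from where the row before left it; what a row does not reach is not made up. A row lasts 1/12 s, in which the tool goes at most 41.7 mm and 7.16 degrees, less where a joint would pass 70% of its speed; a pose out of reach is approached as far as the arm can. A call with a number of a shift or a turn outside -1 to 1 is refused whole. A call with a gripper value outside its range is refused whole. The fingers move at their own pace and stop on an object; "force" is the grip in N (left out, the last holds). Time passes only in rows, so rows that do not move let the fingers close. It gives the time, the measured TCP pose, the force, the opening and the grip force at its end, in the units of the state.
- sense(): the state, without advancing time (a new reading comes with each control period).
- capture(name): name is "side" or "top"; returns a dict with "pixels" (384x512x3 uint8, blue, green, red), "fov_y" (degrees; the focal length in pixels is half the picture's height over the tangent of half this angle, whatever the lens; pixels are square), "cx", "cy" (the principal point, pixels), "position" and "attitude" of the camera in the world. Camera axes: x right, y down, z forward; pixel columns grow to the right and rows downward; lengths in mm; the calibration is good to about 2 mm. A picture is of the moment at which its call begins. There is no depth.
- finish_job(): hands the job in; it is judged then, once.
Trained networks look in a picture, given as the dict that the camera call returned (one of the last four; its "shot" number tells which), for a name from the list of things; names that differ only in an ending like _2 or _b are one class to them, and where a whole thing is asked for, a point or a joint stands for the part that bears it (a point fixed in the world has none). Each returns a list of dicts, best first, with "confidence" (0 to 1); they miss things now and then, are a little off and sometimes report something else, mostly with a low value. They report only what shows in the picture. A call takes as long as a camera call.
- boxes_of(picture, name): "position" ([column, row] in pixels, amid what is visible of it).
The state is a dict: "time_s": time; "joints": joint angles; "dq": joint speeds; "tau": joint torques, N m; "eef_pos": TCP position; "ee_rot": TCP orientation; "force": force on the tool from outside, world axes, zero at the start; "wrist_torque": the same for the moment, N m; "grip_width": opening from 0.0 (shut) to 1.0 (fully open); "grip_force": force on a finger pad.
Only numpy, scipy, OpenCV 4.12 (cv2) and the standard library are available. Lean on these libraries where they do the work, as an engineer would, in place of code of your own. Each camera call takes 0.05 s, during which the arm holds its last target. There are 200 camera calls.

### The job

Pick up the reaching hook by its wooden grip, lower its crook behind the mug that stands far back under the wall cabinet, and drag the mug towards you until its whole base is on the cork mat. Then lay the hook flat on the worktop, clear of the mug. Keep the mug upright and sliding on the worktop, do not touch it with the gripper or arm, and leave the glass tumbler and the little espresso cup where they stand.

Things in the scene. Friction and masses are not known exactly. Their poses are not given: they have to be found in the camera images.
- hook_grip (a point): centre of the wooden grip of the reaching hook, which lies flat on the worktop (17 mm above its underside). Grip: block 90 mm long (x), 22 wide (y), 34 high (z), flat sides. x points along the straight steel rod (10 mm thick, at the underside) to the crook, y to the side to which the crook bends, z up. The hook weighs 0.16 kg and reaches 196 mm ahead of this point.
- hook_crook (a point): centre of the hook's round crook, 135 mm ahead (x) of the grip's centre, 56 mm to its +y side, 12 mm lower (5 mm above the underside). The crook is the 10 mm rod bent flat to an arc of 51 mm inner, 61 mm outer radius round this point: from the rod on the -y side, round the far +x side, to a tip at x +33, y +45 mm; open towards -x and +y. Axes as hook_grip.
- mug_centre (a point): centre of the round body of the white mug with dark dots, half-way up (45 mm above its base). Body 82 mm across, 91 high, base 78 across, 0.2 to 0.4 kg. Its handle points along -y of this frame, to 74 mm from this point; z up. It stands in one of two places; at the start the handle points to the robot and its left, 40 to 70 degrees round from straight towards the robot.
- mat: rectangular cork mat lying on the worktop in front of the cups, 150 mm (its x, away from the robot) by 320 mm (its y), about 1.5 mm thick; nothing catches on its edges, and things slide over it as on the worktop. Origin at its centre, on the worktop.
- tumbler: clear glass tumbler without handle, 76 mm across, 86 mm high, loose, standing beside the mug (they may stand either way round); origin at the centre of its base. Leave it alone.
- espresso_cup: little espresso cup with handle, white, green inside, 60 mm across, 50 mm high, loose, standing farther back and to the right; origin at its underside. Leave it alone.

How it is judged (in metres and radians):
On the way:
1. the crook is down on the level of the worktop and round the back of the mug (horizontal distance between hook_crook and mug_centre below 0.035 m and x of mug_centre in the frame of hook_crook below 0.03 m and height (world z) of hook_crook below 0.04 m), for 0.1 s.
At the end, for the whole second after the job is handed in: The mug stands upright (6 degrees) with its base on the mat (centre within 45 mm of the mat's centre in depth, 130 mm along it); the hook lies flat on the worktop (within 10 mm and 9 degrees), not touching the mug, its crook's centre over 80 mm from the mug's centre (x of mug_centre in the frame of mat between -0.045 and 0.045 m and y of mug_centre in the frame of mat between -0.13 and 0.13 m and angle between mug_centre's own z axis and vertical below 0.1 rad and height (world z) of mug_centre below 0.055 m and height (world z) of hook_grip between 0 and 0.027 m and angle between hook_grip's own z axis and vertical below 0.15 rad and horizontal distance between hook_crook and mug_centre above 0.08 m and contact force between hook and mug below 0.1 N).
It fails at once if the gripper or arm touches the mug (contact force between any of the fingers, the arm and mug above 0.5 N).
It fails at once if the mug is tipped by more than 20 degrees or lifted by more than 20 mm (angle between mug_centre's own z axis and vertical above 0.35 rad or height (world z) of mug_centre above 0.065 m).
It fails at once if the tumbler or the espresso cup is moved by more than 20 mm (distance of any of tumbler, espresso_cup from where it was at the start of the episode above 0.02 m).
It also fails if it takes over 51 s, if anything falls off the work surface, if the arm or the gripper's body presses on something with over 40 N, if the wrist force passes 120 N, or if a joint passes its speed limit or range.

## Working session

There is one attempt and no reset: what is moved stays moved. The work goes in short steps, Python scripts to look and compute and a tool call to move; the robot and the scene stay as the last step left them, time stands still between calls to the robot, and variables do not carry over. Pictures are saved under pics/ and viewed, at most 10 in all, crops included, and the job is handed in when it is done.

Besides the shell and the picture viewer there is one more tool, called after "Emit:" as a command line: name --argument value ..., lists and objects as JSON in quotes. drive_tool: Moves the arm, as the interface text tells. Shifts and turns lie within -1 to 1; 1 stands for 0.1 m of shift or pi/4 rad of turn. Its arguments: {"type":"object","properties":{"commands":{"type":"string"},"force":{"type":"number"}},"required":["commands"]}

```bash
mkdir -p pics; cat > h.py <<'E'
import numpy as np, cv2
from scipy.spatial.transform import Rotation as R
from rig import *
def f(p): return p["pixels"].shape[0]/2/np.tan(np.radians(p["fov_y"])/2)
def rot(p):
    q=np.array(p["attitude"],float)
    return q if q.shape==(3,3) else R.from_quat(q[[1,2,3,0]]).as_matrix()
def ray(p,uv):
    return rot(p)@np.array([(uv[0]-p["cx"])/f(p),(uv[1]-p["cy"])/f(p),1.])
def atz(p,uv,z):
    d=ray(p,uv);o=np.array(p["position"]);return o+d*(z-o[2])/d[2]
def proj(p,X):
    c=rot(p).T@(np.array(X,float)-np.array(p["position"]));return np.array([p["cx"]+f(p)*c[0]/c[2],p["cy"]+f(p)*c[1]/c[2]])
E
python3 - <<'E'
from h import *
np.set_printoptions(precision=1,suppress=True)
for n in("side","top"):
    p=capture(n); cv2.imwrite(f"pics/{n}0.png",p["pixels"]); print(n,p["fov_y"],p["cx"],p["cy"],p["position"],p["attitude"])
    for t,z in(("hook_grip",17),("hook_crook",5),("mug_centre",45),("mat",0),("tumbler",43),("espresso_cup",25)):
        for b in boxes_of(p,t)[:2]: print(t,b["confidence"],np.array(b["position"]),atz(p,b["position"],z))
E
```

```text
side 45.289343494891156 254.1524980084615 202.87616412451223 [ 509.8 -419.7  902.5] [-0.3  1.  -0.1  0. ]
hook_grip 0.83 [230.8 302.4] [ 552.9 -145.3   17. ]
hook_crook 0.65 [232.8 301. ] [ 558.  -139.8    5. ]
mug_centre 0.88 [267.3 185.6] [692.8  78.7  45. ]
mat 0.58 [208.  186.9] [570. 137.   0.]
tumbler 0.61 [245.5 133.5] [684.5 230.8  43. ]
espresso_cup 0.8 [336.3 246.4] [793.9 -90.1  25. ]
top 51.40256986197997 260.46179105753384 198.31065352996717 [504.4  57.8 887.2] [-0.   0.7 -0.7  0.1]
hook_grip 0.9 [344.1 237.4] [ 554.1 -142.9   17. ]
hook_crook 0.95 [343.4 239.2] [ 550.8 -144.     5. ]
mug_centre 0.78 [253.  175.4] [684.7  57.1  45. ]
mat 0.62 [208.6 229.9] [570.1 154.6   0. ]
tumbler 0.6 [168.1 178.7] [676.3 239.4  43. ]
espresso_cup 0.63 [320.7 134.1] [785.2 -94.6  25. ]
```

```bash
python3 -c "
import cv2,numpy as np
a=cv2.imread('pics/side0.png');b=cv2.imread('pics/top0.png');cv2.imwrite('pics/both0.png',cv2.resize(np.vstack([a,b]),(400*1,600)))"
```

```text
(no output)
```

View pics/side0.png

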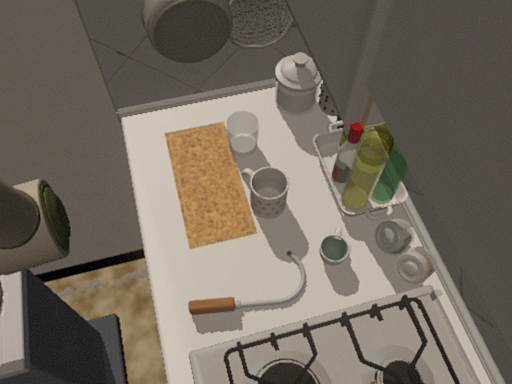

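View pics/top0.png

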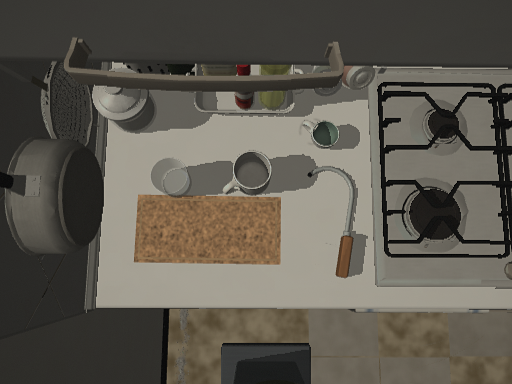

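The side view shows the hook at the lower middle, with its grip near (212,305). The mug is at (268,193) with its handle to the upper left, the tumbler at (243,133) and the espresso cup at (335,248). In the top view the grip runs from (347,236) to (343,276) and the crook tip is at (310,174). The mug rim is near (252,171), the tumbler at (170,177), and the mat spans (135–281, 195–264). I'll refine the hook and mug positions next.

```bash
cat > fit.py <<'E'
from h import *
np.set_printoptions(precision=1,suppress=True)
def grip(p,x0,y0,x1,y1):
    hsv=cv2.cvtColor(p["pixels"],cv2.COLOR_BGR2HSV)
    m=cv2.inRange(hsv,(3,110,30),(20,255,255)); k=np.zeros_like(m);k[y0:y1,x0:x1]=255;m&=k
    c=max(cv2.findContours(m,0,2)[0],key=cv2.contourArea);return cv2.minAreaRect(c)
def ring(X,r,n=60):
    a=np.linspace(0,2*np.pi,n);return [(X[0]+r*np.cos(t),X[1]+r*np.sin(t),X[2]) for t in a]
def hookpts(g,yaw,z=5):
    c,s=np.cos(yaw),np.sin(yaw);T=lambda x,y,z:(g[0]+c*x-s*y,g[1]+s*x+c*y,z)
    a=np.radians(np.linspace(-90,54,40))
    return [T(x,y,z+29) for x,y in((-45,-11),(45,-11),(45,11),(-45,11),(-45,-11))],[T(135+56*np.cos(t),56+56*np.sin(t),z) for t in a]
def draw(im,p,P,c,s):
    q=np.array([(proj(p,X)+.5)*s for X in P]).round().astype(np.int32);cv2.polylines(im,[q],False,c,1,cv2.LINE_AA)
E
python3 - <<'E'
from fit import *
from scipy.optimize import least_squares
ps=capture("side");pt=capture("top")
rs=grip(ps,180,285,245,325);rt=grip(pt,330,225,360,285);print(rs,rt)
for p,r in((ps,rs),(pt,rt)):
    print([atz(p,q,25) for q in cv2.boxPoints(r)],atz(p,r[0],25))
print(atz(ps,(290,253),5),atz(pt,(310,174),5))
# mug: edges -> hand-guess rim from dark interior
for n,p,z in(("s",ps,0),("t",pt,0)):
    im=cv2.resize(p["pixels"],None,fx=3,fy=3,interpolation=cv2.INTER_CUBIC)
    draw(im,p,ring((690,62,91),41),(0,0,255),3);draw(im,p,ring((690,62,0),39),(0,255,0),3)
    c=(atz(ps,rs[0],25)+atz(pt,rt[0],25))/2
    for P in hookpts(c,np.radians(5)):draw(im,p,P,(255,0,0),3)
    cv2.imwrite(f"pics/o{n}.png",im[390:960,520:1020] if n=="s" else im[350:860,420:1100])
a=cv2.imread("pics/os.png");b=cv2.imread("pics/ot.png");h=570
b=cv2.copyMakeBorder(b,0,60,0,0,0);o=np.hstack([a,b]);print(o.shape);cv2.imwrite("pics/ov1.png",cv2.resize(o,None,fx=799/o.shape[1],fy=799/o.shape[1]))
E
```

```text
((211.15347290039062, 305.53466796875), (13.233994483947754, 44.77667236328125), 84.2894058227539) ((344.02001953125, 255.8599853515625), (11.879395484924316, 40.72935485839844), 8.130102157592773)
[array([ 473.1, -123.4,   25. ]), array([ 559. , -137.7,   25. ]), array([ 555. , -163.8,   25. ]), array([ 470.2, -149.5,   25. ])] [ 514.2 -143.7   25. ]
[array([ 473.2, -119.8,   25. ]), array([ 559.1, -134.5,   25. ]), array([ 555.6, -159.9,   25. ]), array([ 469.8, -144.9,   25. ])] [ 514.1 -139.7   25. ]
[700.3 -71.1   5. ] [697.6 -72.    5. ]
(570, 1180, 3)
```

View pics/ov1.png

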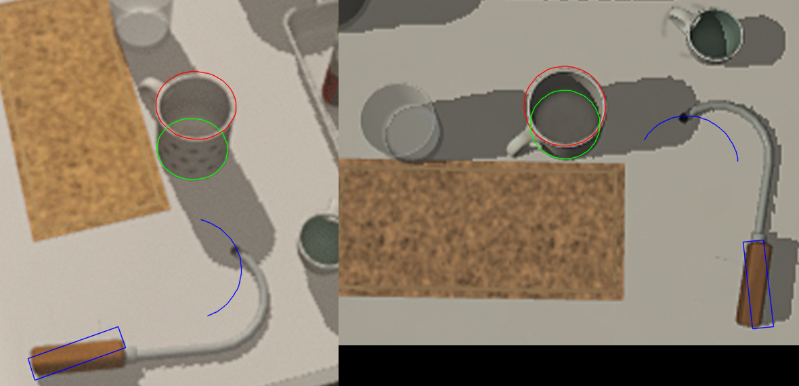

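The overlay puts the mug at about (690, 61). The grip is at about (514, -142) with a yaw of -9.6°, and the crook tip I measured agrees with that. Next I check the tool's starting yaw.

```bash
python3 - <<'E'
from fit import *
s=sense();q=np.array(s["ee_rot"]);r=R.from_quat(q[[1,2,3,0]]).as_matrix();print(s["time_s"],s["eef_pos"],tips_ahead() if callable(tips_ahead) else tips_ahead);print(r.round(3), np.degrees(np.arctan2(r[1,1],r[0,1])))
E
```

```text
0.8 [ 154.5 -501.8  248.3] 17.0
[[ 1.   0.3 -0. ]
 [ 0.3 -1.   0. ]
 [-0.  -0.  -1. ]] -72.87969820738905
```

Emit:
drive_tool --commands "0.2 0.2 -0.05 0 0 -0.033 60;0.2 0.2 -0.05 0 0 -0.033 60;0.2 0.2 -0.05 0 0 -0.033 60;0.2 0.2 -0.05 0 0 -0.033 60;0.2 0.2 -0.05 0 0 -0.033 60;0.2 0.2 -0.05 0 0 -0.033 60;0.2 0.2 -0.05 0 0 -0.033 60;0.2 0.2 -0.05 0 0 -0.033 60;0.2 0.2 -0.05 0 0 -0.033 60;0.2 0.2 -0.05 0 0 -0.033 60;0.2 0.2 -0.05 0 0 -0.033 60;0.2 0.2 -0.05 0 0 -0.033 60;0.2 0.2 -0.05 0 0 -0.033 60;0.2 0.2 -0.05 0 0 -0.033 60;0.2 0.2 -0.05 0 0 -0.033 60;0.2 0.2 -0.05 0 0 -0.033 60;0.2 0.2 -0.05 0 0 -0.033 60;0.2 0.2 -0.05 0 0 -0.033 60;0 0 0 0 0 0 60;0 0 0 0 0 0 60" --force 60

```text
time_s: 2.47
eef_pos: [514.9, -140.8, 157.9]
ee_rot: [-0.0, 0.997, -0.083, -0.0]
force: [-0.5, -0.6, -0.3]
grip_width: 0.597
grip_force: 0.0
```

Emit:
drive_tool --commands "0 0 -0.2 0 0 0 60;0 0 -0.2 0 0 0 60;0 0 -0.2 0 0 0 60;0 0 -0.2 0 0 0 60;0 0 -0.2 0 0 0 60;-0.01 -0.01 -0.15 0 0 0 60;0 0 -0.1 0 0 0 60;0 0 -0.1 0 0 0 60;0 0 0 0 0 0 60;0 0 0 0 0 0 0;0 0 0 0 0 0 0;0 0 0 0 0 0 0;0 0 0 0 0 0 0;0 0 0 0 0 0 0;0 0 0 0 0 0 0;0 0 0 0 0 0 0;0 0 0 0 0 0 0;0 0 0 0 0 0 0;0 0 0 0 0 0 0" --force 80

```text
time_s: 4.05
eef_pos: [514.1, -143.0, 24.4]
ee_rot: [0.0, 0.996, -0.084, 0.001]
force: [-0.6, 0.1, 6.8]
grip_width: 0.242
grip_force: 79.0
```

Emit:
drive_tool --commands "0 0 0.15 0 0 0 0;0 0 0.2 0 0 0 0;0 0 0.2 0 0 0 0;0 0 0.2 0 0 0 0;0 0 0.2 0 0 0 0;0 0 0.2 0 0 0 0;0 0 0.05 0 0 0 0;0.05 0.15 0 0 0 0.022 0;0.05 0.15 0 0 0 0.022 0;0.05 0.15 0 0 0 0.022 0;0.05 0.15 0 0 0 0.022 0;0.05 0.15 0 0 0 0.022 0;0.05 0.15 0 0 0 0.022 0;0.05 0.15 0 0 0 0.022 0;0.05 0.15 0 0 0 0.022 0;0.05 0.15 0 0 0 0.022 0;0.02 0.1 0 0 0 0.016 0;0 0 0 0 0 0 0;0 0 0 0 0 0 0"

```text
time_s: 5.63
eef_pos: [560.2, 2.3, 142.8]
ee_rot: [0.0, 1.0, 0.0, -0.0]
force: [0.2, -0.0, -1.4]
grip_width: 0.241
grip_force: 78.5
```

```bash
python3 - <<'E'
from fit import *
s=sense();e=np.array(s["eef_pos"]);q=np.array(s["ee_rot"]);r=R.from_quat(q[[1,2,3,0]]).as_matrix();print(s["time_s"],e,s["force"],s["grip_width"],np.degrees(np.arctan2(r[1,0],r[0,0])))
L=[]
for n in("side","top"):
    p=capture(n);im=cv2.resize(p["pixels"],None,fx=3,fy=3,interpolation=cv2.INTER_CUBIC)
    draw(im,p,ring((690,61,91),41),(0,0,255),3)
    for P in hookpts((561,0),0,e[2]-24.4+5):draw(im,p,P,(255,0,0),3)
    L.append(im[330:900,380:960] if n=="s" or n=="side" else im[330:900,560:1000])
o=np.hstack(L);cv2.imwrite("pics/ov2.png",cv2.resize(o,None,fx=.78,fy=.78))
E
```

```text
5.6333 [560.2   2.3 142.8] [ 0.2 -0.  -1.4] 0.24132733428634373 0.04533038634374142
```

View pics/ov2.png

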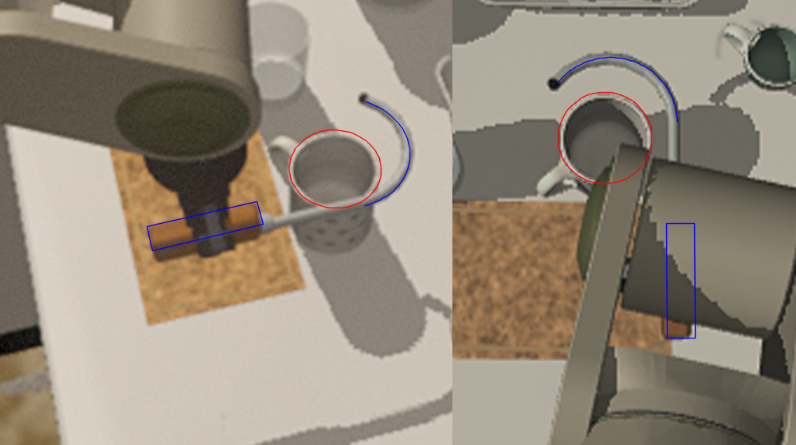

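The model overlay matches the held hook in both views, and the mug rim (red) sits inside the crook with about 11 mm of clearance or more. Lowering now.

Emit:
drive_tool --commands "0 0 -0.1 0 0 0 0;0 0 -0.1 0 0 0 0;0 0 -0.1 0 0 0 0;0 0 -0.1 0 0 0 0;0 0 -0.1 0 0 0 0;0 0 -0.1 0 0 0 0;0 0 -0.1 0 0 0 0;0 0 -0.1 0 0 0 0;0 0 -0.1 0 0 0 0;0 0 -0.1 0 0 0 0;0 0 -0.1 0 0 0 0;0 0 -0.05 0 0 0 0;0 0 0 0 0 0 0;0 0 0 0 0 0 0"

```text
time_s: 6.9
eef_pos: [560.6, 2.3, 28.2]
ee_rot: [-0.0, 1.0, 0.0, -0.0]
force: [1.0, -0.3, -1.9]
grip_width: 0.239
grip_force: 78.6
```

```bash
python3 - <<'E'
from fit import *
s=sense();e=np.array(s["eef_pos"]);print(s["time_s"],e,s["force"])
L=[]
for n in("side","top"):
    p=capture(n);im=cv2.resize(p["pixels"],None,fx=3,fy=3,interpolation=cv2.INTER_CUBIC)
    draw(im,p,ring((690,61,91),41),(0,0,255),3)
    for P in hookpts((560,2),0,e[2]-24.4+5):draw(im,p,P,(255,0,0),3)
    L.append(im[330:900,380:960] if n=="side" else im[330:900,560:1000])
o=np.hstack(L);cv2.imwrite("pics/ov3.png",cv2.resize(o,None,fx=.78,fy=.78))
E
```

```text
6.9 [560.6   2.3  28.2] [ 1.  -0.3 -1.9]
```

View pics/ov3.png

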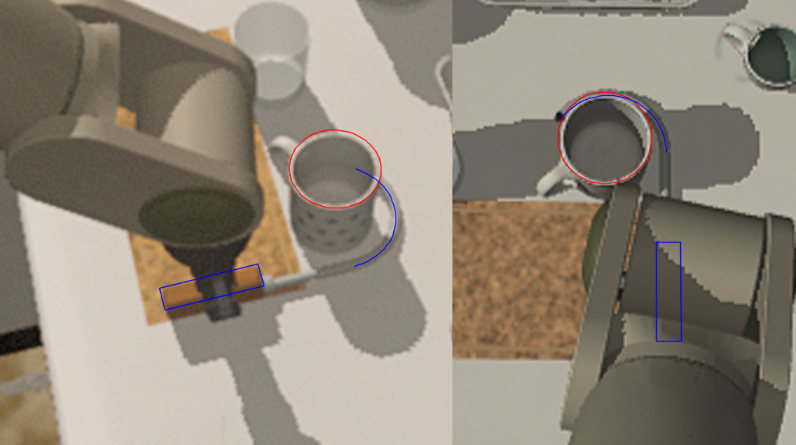

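The crook is down round the mug and the mug hasn't moved. Dragging slowly.

Emit:
drive_tool --commands "-0.03 0 0 0 0 0 0;-0.04 0 0 0 0 0 0;-0.04 0 0 0 0 0 0;-0.04 0 0 0 0 0 0;-0.05 0 0 0 0 0 0;-0.05 0 0 0 0 0 0;-0.05 0 0 0 0 0 0;-0.05 0 0 0 0 0 0;-0.05 0 0 0 0 0 0;-0.05 0 0 0 0 0 0;-0.05 0 0 0 0 0 0;-0.05 0 0 0 0 0 0;-0.05 0 0 0 0 0 0;-0.05 0 0 0 0 0 0;-0.05 0 0 0 0 0 0;-0.05 0 0 0 0 0 0;-0.05 0 0 0 0 0 0;-0.05 0 0 0 0 0 0;-0.05 0 0 0 0 0 0;-0.05 0 0 0 0 0 0"

```text
time_s: 8.67
eef_pos: [465.0, 2.2, 28.3]
ee_rot: [0.0, 1.0, 0.0, 0.0]
force: [1.0, 0.4, -1.2]
grip_width: 0.24
grip_force: 78.6
```

Emit:
drive_tool --commands "-0.05 0 0 0 0 0 0;-0.05 0 0 0 0 0 0;-0.05 0 0 0 0 0 0;-0.05 0 0 0 0 0 0;-0.05 0 0 0 0 0 0;-0.05 0 0 0 0 0 0;-0.05 0 0 0 0 0 0;-0.04 0 0 0 0 0 0;-0.02 0 0 0 0 0 0;0 0 0 0 0 0 0;0 0 0 0 0 0 0"

```text
time_s: 9.58
eef_pos: [424.3, 2.3, 28.3]
ee_rot: [-0.0, 1.0, 0.0, -0.0]
force: [0.4, 0.2, -1.0]
grip_width: 0.241
grip_force: 78.5
```

```bash
python3 - <<'E'
from fit import *
s=sense();e=np.array(s["eef_pos"]);print(s["time_s"],e,s["force"])
L=[]
for n in("side","top"):
    p=capture(n);im=cv2.resize(p["pixels"],None,fx=3,fy=3,interpolation=cv2.INTER_CUBIC)
    m=boxes_of(p,"mug_centre");print([(b["confidence"],atz(p,b["position"],45)) for b in m[:1]])
    draw(im,p,ring((e[0]+145,59,91),41),(0,0,255),3)
    for P in hookpts(e,0,e[2]-24.4+5):draw(im,p,P,(255,0,0),3)
    L.append(im[330:900,300:880] if n=="side" else im[430:1000,560:1000])
o=np.hstack(L);cv2.imwrite("pics/ov4.png",cv2.resize(o,None,fx=.78,fy=.78))
E
```

```text
9.5833 [424.3   2.3  28.3] [ 0.4  0.2 -1. ]
[(0.9, array([570.3,  73.7,  45. ]))]
[(0.61, array([567.7,  58.6,  45. ]))]
```

View pics/ov4.png

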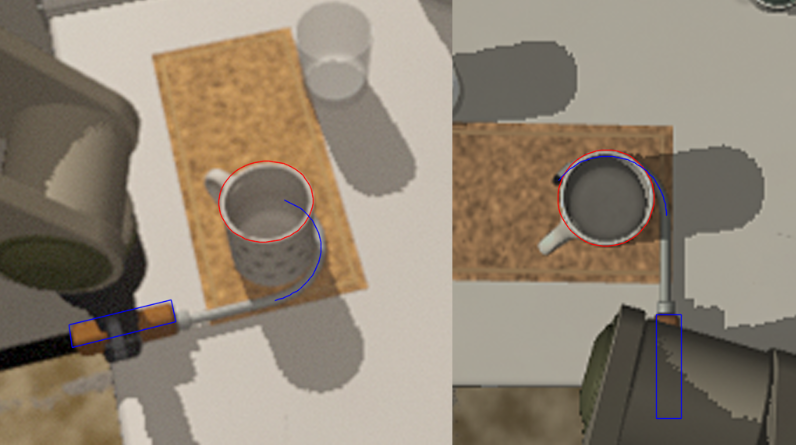

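The mug is on the mat at about (568, 60), well within limits. Next I ease the hook off it and lift.

Emit:
drive_tool --commands "0.04 0 0 0 0 0 0;0.05 -0.01 0 0 0 0 0;0.05 -0.01 0 0 0 0 0;0 0 0 0 0 0 0;0 0 0.1 0 0 0 0;0 0 0.1 0 0 0 0;0 0 0.1 0 0 0 0;0 0 0.1 0 0 0 0;0 0 0.1 0 0 0 0;0 0 0.1 0 0 0 0;0 0 0.1 0 0 0 0;0 0 0.1 0 0 0 0;0 0 0.1 0 0 0 0;0 0 0.1 0 0 0 0;0 0 0.1 0 0 0 0;0 0 0.1 0 0 0 0;0 0 0 0 0 0 0"

```text
time_s: 11.2
eef_pos: [439.3, 0.1, 149.7]
ee_rot: [0.0, 1.0, 0.0, 0.001]
force: [0.4, -0.7, -1.1]
grip_width: 0.242
grip_force: 78.5
```

Emit:
drive_tool --commands "0.05 -0.14 0 0 0 0 0;0.05 -0.14 0 0 0 0 0;0.05 -0.14 0 0 0 0 0;0.05 -0.14 0 0 0 0 0;0.05 -0.14 0 0 0 0 0;0.05 -0.14 0 0 0 0 0;0.05 -0.14 0 0 0 0 0;0.05 -0.14 0 0 0 0 0;0.05 -0.14 0 0 0 0 0;0.05 -0.14 0 0 0 0 0;0 0 0 0 0 0 0;0 0 -0.2 0 0 0 0;0 0 -0.2 0 0 0 0;0 0 -0.2 0 0 0 0;0 0 -0.2 0 0 0 0;0 0 -0.15 0 0 0 0;0 0 -0.1 0 0 0 0;0 0 -0.1 0 0 0 0;0 0 -0.05 0 0 0 0;0 0 0 0 0 0 0"

```text
time_s: 12.87
eef_pos: [488.3, -139.6, 27.7]
ee_rot: [-0.0, 1.0, 0.0, -0.001]
force: [-0.1, 1.6, -1.5]
grip_width: 0.242
grip_force: 78.7
```

Emit:
drive_tool --commands "0 0 -0.02 0 0 0 0;0 0 -0.015 0 0 0 0;0 0 0 0 0 0 0;0 0 0 0 0 0 60;0 0 0 0 0 0 60;0 0 0 0 0 0 60;0 0 0 0 0 0 60;0 0 0 0 0 0 60;0 0 0 0 0 0 60;0 0 0.1 0 0 0 60;0 0 0.1 0 0 0 60;0 0 0.2 0 0 0 60;0 0 0.2 0 0 0 60;0 0 0.2 0 0 0 60;-0.2 0 0.2 0 0 0 60;-0.2 0 0.2 0 0 0 60;-0.2 0 0.1 0 0 0 60;-0.2 0 0 0 0 0 60;0 0 0 0 0 0 60"

```text
time_s: 14.45
eef_pos: [406.5, -139.5, 156.3]
ee_rot: [0.0, 1.0, -0.0, 0.0]
force: [-0.4, 0.5, -0.2]
grip_width: 0.601
grip_force: 0.0
```

```bash
python3 - <<'E'
from fit import *
s=sense();print(s["time_s"],s["eef_pos"],s["force"])
L=[]
for n in("side","top"):
    p=capture(n);im=cv2.resize(p["pixels"],None,fx=3,fy=3,interpolation=cv2.INTER_CUBIC)
    draw(im,p,ring((568,60,91),41),(0,0,255),3);draw(im,p,ring((568,60,0),39),(0,255,0),3)
    for P in hookpts((488,-140),0,5):draw(im,p,P,(255,0,0),3)
    for t,z in(("tumbler",43),("espresso_cup",25)):print(t,[(b["confidence"],atz(p,b["position"],z)) for b in boxes_of(p,t)[:1]])
    L.append(im[300:960,400:980] if n=="side" else im[360:1020,500:1160])
o=np.hstack(L);cv2.imwrite("pics/ov5.png",cv2.resize(o,None,fx=.64,fy=.64))
E
```

```text
14.45 [ 406.5 -139.5  156.3] [-0.4  0.5 -0.2]
tumbler [(0.58, array([679.5, 231.3,  43. ]))]
espresso_cup [(0.82, array([791.6, -88.5,  25. ]))]
tumbler [(0.79, array([674.3, 239.7,  43. ]))]
espresso_cup [(0.79, array([ 789.3, -103.7,   25. ]))]
```

View pics/ov5.png

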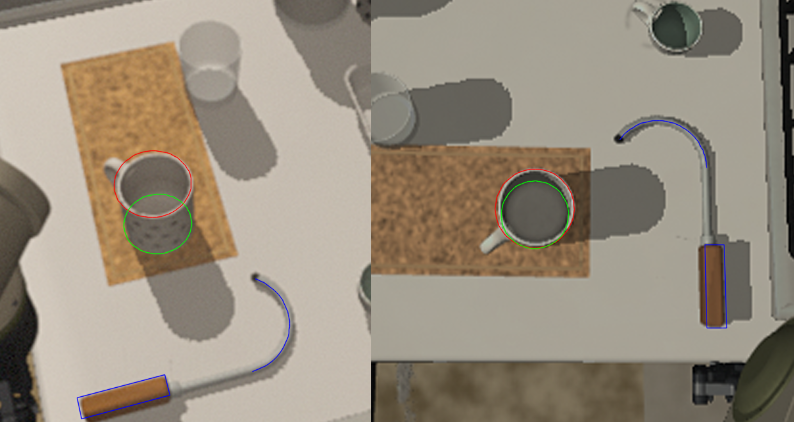

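The mug stands upright on the mat with its rim and base on the predicted rings. The hook lies flat and clear of it, and the tumbler and cup haven't moved. Handing in.

```bash
python3 -c "
from rig import *
print(finish_job())"
```

```text
the job is handed in; nothing more can be done
None
```

The job is handed in at about 14.5 s: by the last pictures the mug stands upright on the mat at about (568, 60) mm, the hook lies flat about 150 mm clear of it, and the tumbler and espresso cup are where they were; no verdict was returned.

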